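# Hold a hook rail against a sprung fence for screwing

## Task

Be my third hand: take the wooden hook rail, set it down on the bed of the plywood jig with its flat back to the sprung aluminium fence and its hooks pointing away from it, the ends of the rail level with the ends of the fence, and push it squarely against the fence until the fence has gone about half way back (10 mm of its 20 mm, about 10 N); never push the fence all the way to its stop. Push with the rail alone, keep the push steady for at least four seconds, and finish while still holding the rail pressed there, without letting go, so that I can drive the screws. Leave the mug, tin, lemon and screwdriver where they are.

Things in the scene. Friction and masses are not known exactly. Their poses are not given: they have to be found in the camera images.
- rail: Loose wooden hook rail: a board on its long edge, 20 mm thick (x), 180 long (y), 65 high (z), about 0.25 kg. Front (-x): four steel hooks at y = -68, -30, 30, 68 mm, out to 37 mm from the centre plane, up to 33 mm high. Back (+x) flat. Origin: centre of underside, z up. The top 30 mm is bare: grip it there across the thickness, fingertips at most 25 mm below its top edge so they clear the fence.
- rail_hooks (a point): Point amid the hook tips on the front of the rail: 34 mm to -x of the rail's origin and 22 mm above its underside; shows which side of the rail the hooks are on.
- jig: Jig fixed to the table: plywood bed 150 (x) by 220 mm (y), 10 mm thick, with a sprung fence and behind it a fixed plywood end block (x = 56 to 70 mm, 190 mm long, top 38 mm above the table). Origin: centre of the bed's underside, z up; +x points from the open front to the fence: push along +x. The bare bed lies from x = -75 to +20 mm.
- fence_face (a point): Middle of the fence's front face (moves with it), 24 mm above the table. The fence is an upright aluminium plate 180 mm long (y, centred on the jig), 10 mm thick, top 39 mm above the table, so a rail on the bed overtops it by 36 mm. Unpushed, the face is at x = +20 mm in the jig's frame; a rail touching it has its origin at x = +10 mm.
- fence (a joint): How far the fence is pushed back along the jig's +x, in m: 0 = unpushed (it returns there by itself), 0.020 = against its stop. It is sprung with 1 N per mm, with no preload: 0.010 is about 10 N.
- mug: White mug, 85 mm wide, 122 mm over its handle, 98 mm high, standing on the table beside the work; origin under its middle. To be left alone.
- tin: Low food tin, 75 mm across, 58 mm high, standing on the table; origin at the centre of its underside. To be left alone.
- lemon: Lemon, 71 x 53 x 51 mm, on the table; origin under its middle. To be left alone.
- screwdriver: Screwdriver with a black handle, 140 mm long, lying on the table between the rail and the jig; origin under its middle, x along it from handle to tip. To be left alone.

How it is judged (in metres and radians):
On the way, in this order (a step that is already met when the one before it is completed fails the run):
1. the rail stands on the jig's bed (or just over it) in front of the fence, hooks away from it (x of rail in the frame of jig between -0.06 and 0.03 m and y of rail in the frame of jig between -0.03 and 0.03 m and z of rail in the frame of jig between 0.005 and 0.06 m and x of rail_hooks in the frame of jig below -0.005 m), for 0.2 s.
2. the rail presses the fence back about half way, squarely, for 3 s (value of joint fence between 0.006 and 0.014 m and contact force between rail and fence between 4 and 17 N and contact force between the fingers and rail above 2 N and y of rail in the frame of jig between -0.01 and 0.01 m and z of rail in the frame of jig between 0.005 and 0.016 m and angle between rail's own z axis and vertical below 0.1 rad and angle between the x axis of rail and the x axis of jig, either way round below 0.09 rad and x of rail_hooks in the frame of jig below -0.005 m and linear speed of rail below 0.02 m/s and contact force between each of the arm, the fingers and fence below 1 N), for 3 s.
At the end, for the whole second after the job is handed in: Still held by the fingers, the rail at rest presses the fence (4-17 N) back 6 to 14 mm; it stands on the bed (-5/+6 mm), upright within 0.10 rad, square within 0.09 rad, ends level within 10 mm, hooks away from the fence; the robot itself does not touch the fence (all of step 2); the arm keeps its last pose, push and grip.
It fails at once if the fence is pushed to its stop (beyond 18.5 mm) (value of joint fence above 0.0185 m).
It fails at once if the mug is moved more than 3 cm or tipped (distance of mug from where it was at the start of the episode above 0.03 m or angle between mug's own z axis and vertical above 0.5 rad).
It fails at once if the tin is moved more than 3 cm or tipped (distance of tin from where it was at the start of the episode above 0.03 m or angle between tin's own z axis and vertical above 0.5 rad).
It fails at once if the lemon is moved more than 3 cm (distance of lemon from where it was at the start of the episode above 0.03 m).
It fails at once if the screwdriver is moved more than 3 cm (distance of screwdriver from where it was at the start of the episode above 0.03 m).
It also fails if it takes over 54 s, if anything falls off the work surface, if the arm or the gripper's body presses on something with over 40 N, if the wrist force passes 120 N, or if a joint passes its speed limit or range.

## Robot

A 6-joint arm with a two-finger parallel gripper is mounted at the origin on a cart in front of the work surface, level with it; the furniture and walls round the work are solid. World frame = base frame: x ahead of the robot, y to its left, z up, the work surface at z = 0. Lengths are in mm, angles in degrees, forces in N, time in s.
With the tool pointing down it reaches from about 350 to 850 mm from the base axis. Payload 8.1 kg.
Tool frame: the origin (TCP) lies midway between the tips of the shut fingers; the grasp point (between the pads) lies 19 mm behind it; z points along the fingers, y is the line along which they close (so a half turn about z gives the same grasp; the last joint's range is limited). The gripper opens to 85 mm and grips with 20 to 120 N. Pads are 22 mm wide; open, the fingers measure 114 mm over their backs; the gripper's body (76 mm by 85 mm) begins 54 mm behind the grasp point. The pads swing forward as they close: fully open they stand 13 mm farther back than shut.
Start: joints at [58.705, 7.471, 85.268, -0, 87.261, -4.893], TCP at [266.779, 537.433, 231.292] pointing down, gripper open.
Joint ranges: [-169.43, 169.43], [-51.17, 129.36], [1.28, 143.12], [-76.62, 256.62], [0, 156.53], [-152.29, 152.29]. Speed limits (degrees/s): [136.94, 136.94, 159.86, 180, 180, 180].

## Interface

Orientations are given as [roll, pitch, yaw] about the fixed x, y, z axes, in that order (R = Rz(yaw) Ry(pitch) Rx(roll)).
In Python, from bench import r gives the robot as it stands.
- The arm moves only by the shell command python3 steer.py FILE [FORCE], which reads ROWS from the file FILE. ROWS is a JSON object with one list for each field, all of the same length, 1 to 8, a row being the entries at one place: ax, ay, az (a rotation vector in degrees), x, y, z (the shift in mm), jaw (the finger opening in mm); each row is the pose to reach, as a shift and turn from the pose commanded when the command began, along the tool's axes at that moment; what a row does not reach only later rows make up. A row lasts 1/8 s, in which the tool goes at most 62.5 mm and 10.7 degrees, less where a joint would pass 70% of its speed; a pose out of reach is approached as far as the arm can. The fingers move at their own pace and stop on an object; FORCE is the grip in N (left out, the last holds). Time passes only in rows, so rows that do not move let the fingers close. It prints the time, the measured TCP pose, the force, the opening and the grip force at its end. Input that does not fit is refused with a message, and nothing moves.
- r.sense(): the state, without advancing time (a new reading comes with each control period).
- r.snapshot(name): name is "side" or "top" or "wrist"; returns a dict with "pixels" (420x560x3 uint8, blue, green, red), "fx", "fy", "cx", "cy" (pixels), "pose" (4x4, takes a point from camera to world coordinates). Camera axes: x right, y up, looking along -z (the intrinsics and any distortion apply to the point x, -y, -z); pixel columns grow to the right and rows downward; lengths in mm; the calibration is good to about 2 mm. A picture is of the moment at which its call begins. There is no depth.
- r.hand_in(): hands the job in; it is judged then, once.
The state is a dict: "time": time; "joint_pos": joint angles; "qd": joint speeds; "joint_efforts": joint torques, N m; "tool_pos": TCP position; "tcp_rot": TCP orientation; "ft_force": force on the tool from outside, world axes, zero at the start; "wrist_torque": the same for the moment, N m; "finger_gap": finger opening in mm; "grip_force": force on a finger pad.
Only numpy, scipy, OpenCV 4.12 (cv2) and the standard library are available. Lean on these libraries where they do the work, as an engineer would, in place of code of your own. Each camera call takes 0.05 s, during which the arm holds its last target. There are 200 camera calls.

## Working session

There is one attempt and no reset: what is moved stays moved. The work goes in short steps, Python scripts to look and compute and a shell command to move; the robot and the scene stay as the last step left them, time stands still between calls to the robot, and variables do not carry over. Pictures are saved under pics/ and viewed, at most 10 in all, crops included, and the job is handed in when it is done.

```bash
ls; mkdir -p pics; python3 - <<'E'
from bench import r
import cv2,numpy as np
for n in("top","side"):
    s=r.snapshot(n); cv2.imwrite(f"pics/{n}0.png",s["pixels"]); print(n,s["fx"],s["fy"],s["cx"],s["cy"],[k for k in s]); print(np.round(s["pose"],3).tolist())
print(r.sense())
E
```

```text
bench.py
pics
steer.py
top 535.1766415228377 535.1766415228377 280.08882438965554 206.26917863988663 ['pixels', 'fx', 'fy', 'cx', 'cy', 'pose']
[[-0.053, 0.962, -0.266, 36.064], [-0.999, -0.053, 0.007, 17.16], [-0.007, 0.266, 0.964, 1688.962], [0.0, 0.0, 0.0, 1.0]]
side 444.4642323727047 444.4642323727047 286.3342542719505 210.0045595892587 ['pixels', 'fx', 'fy', 'cx', 'cy', 'pose']
[[-0.982, 0.117, -0.147, 285.284], [-0.187, -0.516, 0.836, 1235.149], [0.022, 0.848, 0.529, 807.374], [0.0, 0.0, 0.0, 1.0]]
{'time': 0.1, 'joint_pos': array([ 5.87054020e+01,  7.51098333e+00,  8.53250687e+01,  9.06709941e-04,
        8.72585618e+01, -4.89336437e+00]), 'qd': array([ 0.06510104, -0.08960246, -0.03612917, -0.10665312, -0.11203826,
        0.06410237]), 'joint_efforts': array([-1.13523015e-05, -5.70945883e+01, -5.01944268e+01, -1.51456325e-04,
        7.90970604e-03, -5.19604703e-05]), 'tool_pos': array([266.51494429, 537.01225614, 230.32774606]), 'tcp_rot': array([-1.79905808e+02, -8.97299350e-03,  1.53598715e+02]), 'ft_force': array([-0.50091924,  0.23327925,  0.01809077]), 'wrist_torque': array([ 0.00346853, -0.05008673, -0.00704576]), 'grip_force': 0.0, 'finger_gap': 85.52758131372171}
```

View pics/top0.png

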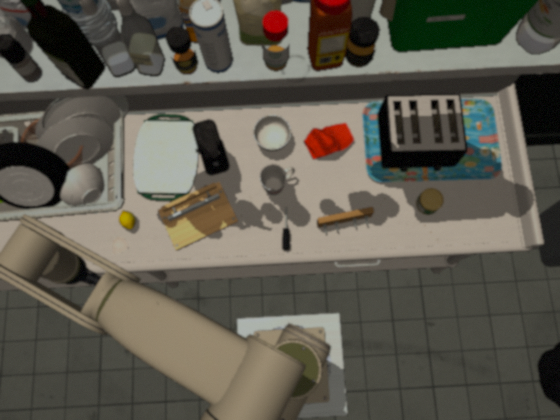

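View pics/side0.png

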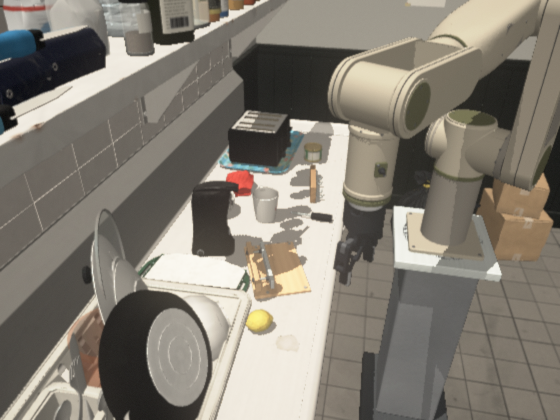

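The top view shows the rail at about (345,217), with its hooks towards the robot. The jig is at (200,215) with its fence on the far side, the mug at (274,180), the screwdriver at (286,237), the tin at (430,201) and the lemon at (127,219). I'll enlarge this for corner picking.

```bash
python3 - <<'E'
import cv2,numpy as np
t=cv2.imread("pics/top0.png")
def up(a,k): 
    return cv2.convertScaleAbs(cv2.resize(a,None,fx=k,fy=k,interpolation=cv2.INTER_CUBIC),alpha=1.4)
A=up(t[170:260,145:245],6)  # 600x540
cv2.imwrite("pics/jig.png",A)
cv2.imwrite("pics/rail.png",up(t[190:255,270:390],6))
E
```

```text
(no output)
```

View pics/jig.png

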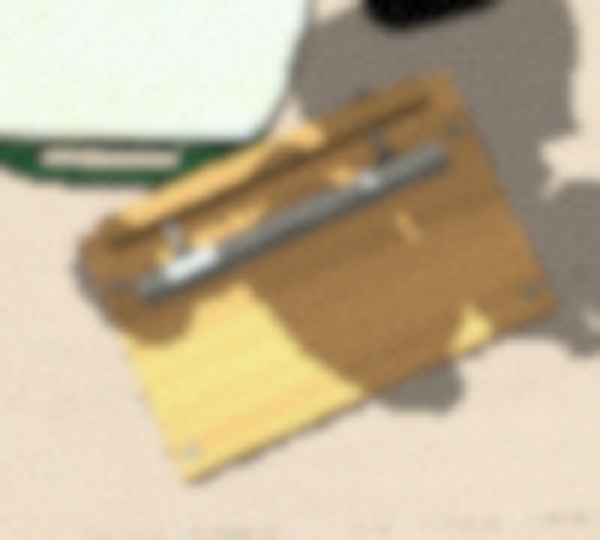

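View pics/rail.png

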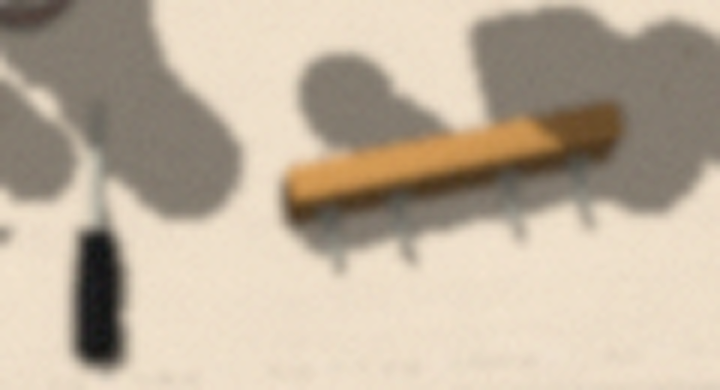

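The crops show these points, in crop pixels:
- **Bed corners (top, z=10):** (188,480), (557,303), (452,75).
- **Fence top:** ends near (140,290) and (447,155).
- **Rail top (z=65):** back edge (287,172)–(617,102). The front edge is about 32 px lower.

```bash
cat > h.py <<'E'
from bench import r
import numpy as np, cv2
from scipy.optimize import least_squares
def project(s,P):
    T=np.array(s["pose"]); p=(np.atleast_2d(P)-T[:3,3])@T[:3,:3]
    return np.c_[s["cx"]+s["fx"]*p[:,0]/-p[:,2], s["cy"]-s["fy"]*p[:,1]/-p[:,2]]
def place(q,L):
    c,s=np.cos(q[2]),np.sin(q[2]); L=np.array(L,float)
    return np.c_[q[0]+c*L[:,0]-s*L[:,1], q[1]+s*L[:,0]+c*L[:,1], L[:,2]]
def fit(s,L,uv,q0):
    f=least_squares(lambda q:(project(s,place([q[0],q[1],q[2]],L))-uv).ravel(),q0,x_scale=[100,100,1])
    return f.x,f.fun.reshape(-1,2)
E
python3 - <<'E'
from h import *
s=r.snapshot("top"); px=lambda a,o:(np.array(a,float)+.5)/6-.5+o
np.set_printoptions(precision=2,suppress=True)
uv=px([(188,480),(557,303),(452,75)],(145,170))
q,e=fit(s,[(-75,110,10),(-75,-110,10),(75,-110,10)],uv,[480,200,.4]); print("jig",q[:2],np.degrees(q[2]),e.ravel())
print("jig px of fence top ends / block",(project(s,place(q,[(20,90,39),(30,90,39),(20,-90,39),(30,-90,39),(75,110,10)]))-[145,170])*6)
uv=px([(287,172),(617,102),(290,204),(620,135)],(270,190))
L=[(10,90,65),(10,-90,65),(-10,90,65),(-10,-90,65)]
q,e=fit(s,L,uv,[480,-150,.2]); print("rail",q[:2],np.degrees(q[2]),e.ravel())
print((project(s,place(q,[(-34,y,22) for y in(68,30,-30,-68)]+[(-10,90,0)]))-[270,190])*6)
T=np.array(s["pose"])
def back(u,z):
    d=T[:3,:3]@[(u[0]-s["cx"])/s["fx"],-(u[1]-s["cy"])/s["fy"],-1]; return T[:3,3]+d*(z-T[2,3])/d[2]
for n,u,z in(("mug",(272,170),98),("handle",(295,172),50),("sd handle end",(286,250),10),("sd tip",(287,209),5),("tin",(431,197),58),("shaft",(286,228),10)): print(n,back(u,z))
E
```

```text
jig [485.77 272.59] 22.520687564005723 [-0.47  0.26  0.86  0.72 -0.39 -1.05]
jig px of fence top ends / block [[137.98 293.61]
 [130.81 277.15]
 [448.21 152.58]
 [440.68 136.5 ]
 [ 76.49 233.49]]
rail [ 444.73 -197.03] 8.977278724943295 [-0.92 -0.32 -0.12 -0.33  0.03  0.43  1.    0.19]
[[333.41 257.55]
 [403.03 242.88]
 [512.66 219.78]
 [581.9  205.19]
 [280.36 232.31]]
mug [595.03  24.46  98.  ]
handle [600.92 -49.26  50.  ]
sd handle end [354.6   -6.38  10.  ]
sd tip [490.74 -17.32   5.  ]
tin [ 490.57 -474.24   58.  ]
shaft [426.32 -10.42  10.  ]
```

```bash
cat >> h.py <<'E'
from scipy.spatial.transform import Rotation as R
def rel(x,y,z,yaw):
    s=r.sense(); A=R.from_euler("xyz",s["tcp_rot"],degrees=True); B=R.from_euler("xyz",[180,0,yaw],degrees=True)
    d=A.inv().apply(np.array([x,y,z])-s["tool_pos"]); print("rel rotvec",np.round((A.inv()*B).as_rotvec(degrees=True),2),"shift",np.round(d,1),"t",round(s["time"],2))
E
python3 -c "
from h import *
rel(444,-197,200,99)"
```

```text
rel rotvec [-8.00e-02  3.00e-02  5.46e+01] shift [-485.4 -578.6   31.2] t 0.15
```

```bash
echo '{"ax":[0, 0, 0, 0, 0, 0, 0, 0], "ay":[0, 0, 0, 0, 0, 0, 0, 0], "az":[9, 18, 27, 36, 45, 54.6, 54.6, 54.6], "x":[-38, -76, -115, -153, -191, -230, -268, -306], "y":[-46, -92, -138, -184, -230, -276, -321, -366], "z":[0, 5, 10, 15, 20, 20, 25, 30], "jaw":[60, 60, 60, 60, 60, 60, 60, 60]}' > next.json && python3 steer.py next.json 40; python3 -c "
from h import *
rel(444,-197,200,99)"
```

```text
time: 1.15
tool_pos: [378.2, 71.7, 201.2]
tcp_rot: [179.9, 0.0, 99.0]
ft_force: [-0.2, 1.2, -0.1]
finger_gap: 59.8
grip_force: 0.0
rel rotvec [0.05 0.   0.01] shift [-275.7   22.9    1.3] t 1.15
```

```bash
echo '{"ax":[0, 0, 0, 0, 0, 0, 0], "ay":[0, 0, 0, 0, 0, 0, 0], "az":[0, 0, 0, 0, 0, 0, 0], "x":[-58, -116, -174, -232, -276, -276, -276], "y":[5, 10, 15, 20, 23, 23, 23], "z":[0, 0, 0, 0, 0, 0, 0], "jaw":[60, 60, 60, 60, 60, 60, 60]}' > next.json && python3 steer.py next.json; python3 - <<'E'
from h import *
s=r.snapshot("wrist"); cv2.imwrite("pics/w1.png",s["pixels"]); print(s["fx"],s["cx"],s["cy"]); print(np.round(s["pose"],3).tolist())
np.set_printoptions(precision=1,suppress=True)
q=[444.73,-197.03,np.radians(8.98)]
print(project(s,place(q,[(10,90,65),(10,-90,65),(-10,90,65),(-10,-90,65)])))
E
```

```text
time: 2.02
tool_pos: [443.6, -195.1, 200.9]
tcp_rot: [-180.0, -0.1, 99.0]
ft_force: [0.3, 0.9, 0.4]
finger_gap: 60.4
grip_force: 0.0
355.45148665483885 278.9636875117127 207.38690149661772
[[0.988, -0.149, -0.046, 433.165], [0.156, 0.942, 0.296, -118.603], [-0.001, -0.3, 0.954, 342.846], [0.0, 0.0, 0.0, 1.0]]
[[291.7  80.4]
 [289.6 295.4]
 [264.5  80.5]
 [267.1 295.4]]
```

View pics/w1.png

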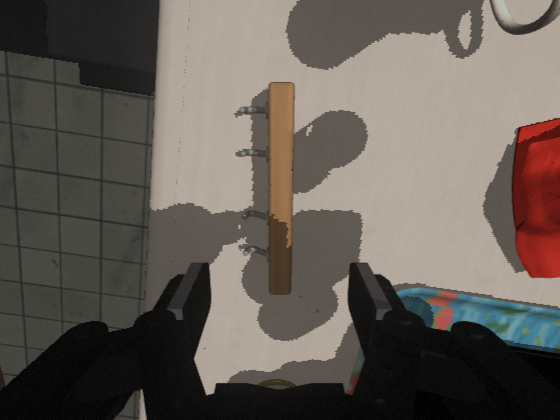

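The wrist view shows the rail top with corners near (294.5,83), (290.5,294), (268.5,83) and (269,294). The hooks are on the left, which is world -x.

```bash
python3 - <<'E'
from h import *
s=r.snapshot("wrist")
np.set_printoptions(precision=2,suppress=True)
L=[(10,90,65),(10,-90,65),(-10,90,65),(-10,-90,65)]
q,e=fit(s,L,np.array([(294.5,83),(290.5,294),(268.5,83),(269,294.)]),[444,-197,.15]); print(q,np.degrees(q[2]),e.ravel())
yaw=90+np.degrees(q[2]); print(yaw); rel(q[0],q[1],42,yaw)
E
```

```text
[ 446.88 -197.11    0.15] 8.639786818766765 [ 0.56 -1.32  0.49  2.14 -0.55 -1.51 -0.49  2.01]
98.63978681876677
rel rotvec [-0.01 -0.02  0.42] shift [ -3.2   2.6 159.2] t 2.12
```

```bash
echo '{"ax":[0, 0, 0, 0, 0, 0, 0, 0], "ay":[0, 0, 0, 0, 0, 0, 0, 0], "az":[0.4, 0.4, 0.4, 0.4, 0.4, 0.4, 0.4, 0.4], "x":[-3, -3, -3, -3, -3, -3, -3, -3], "y":[3, 3, 3, 3, 3, 3, 3, 3], "z":[40, 85, 125, 150, 158, 158, 158, 158], "jaw":[60, 60, 60, 60, 60, 60, 15, 10]}' > next.json && python3 steer.py next.json 60; echo '{"ax":[0, 0, 0], "ay":[0, 0, 0], "az":[0, 0, 0], "x":[0, 0, 0], "y":[0, 0, 0], "z":[0, 0, 0], "jaw":[10, 10, 10]}' > next.json && python3 steer.py next.json
```

```text
time: 3.12
tool_pos: [448.3, -198.5, 44.6]
tcp_rot: [179.9, 0.1, 98.6]
ft_force: [0.9, 0.0, -0.5]
finger_gap: 24.3
grip_force: 0.0
time: 3.5
tool_pos: [447.6, -198.5, 44.6]
tcp_rot: [180.0, 0.1, 98.6]
ft_force: [-4.1, 0.7, 8.2]
finger_gap: 18.6
grip_force: 58.2
```

```bash
echo '{"ax":[0, 0, 0, 0, 0, 0], "ay":[0, 0, 0, 0, 0, 0], "az":[0, 0, 0, 0, 0, 0], "x":[0, 0, 0, 0, 0, 0], "y":[0, 0, 0, 0, 0, 0], "z":[-15, -45, -90, -115, -115, -115], "jaw":[10, 10, 10, 10, 10, 10]}' > next.json && python3 steer.py next.json; python3 -c "
from h import *
rel(448.8,257.3,160,112.5)"
```

```text
time: 4.25
tool_pos: [446.8, -197.6, 157.2]
tcp_rot: [-179.9, -0.1, 98.6]
ft_force: [0.3, 0.4, -3.8]
finger_gap: 18.7
grip_force: 59.4
rel rotvec [ -0.06  -0.06 -13.91] shift [449.5  69.9  -2.5] t 4.25
```

```bash
echo '{"ax":[0, 0, 0, 0, 0, 0, 0, 0], "ay":[0, 0, 0, 0, 0, 0, 0, 0], "az":[0, 0, -2, -4, -6, -8, -10, -12], "x":[20, 60, 110, 165, 220, 275, 330, 380], "y":[3, 9, 17, 26, 34, 43, 51, 59], "z":[0, 0, 0, 0, 0, 0, 0, 0], "jaw":[10, 10, 10, 10, 10, 10, 10, 10]}' > next.json && python3 steer.py next.json; python3 -c "
from h import *
rel(448.8,257.3,160,112.5)"
```

```text
time: 5.25
tool_pos: [447.0, 189.1, 156.8]
tcp_rot: [-179.9, -0.0, 110.7]
ft_force: [0.8, -0.4, -2.9]
finger_gap: 18.8
grip_force: 59.3
rel rotvec [-0.13 -0.03 -1.78] shift [63.2 25.8 -3.2] t 5.25
```

```bash
echo '{"ax":[0, 0, 0, 0, 0, 0], "ay":[0, 0, 0, 0, 0, 0], "az":[-1.8, -1.8, -1.8, -1.8, -1.8, -1.8], "x":[35, 58, 63, 63, 63, 63], "y":[14, 23, 26, 26, 26, 26], "z":[0, 0, 0, 0, 0, 0], "jaw":[10, 10, 10, 10, 10, 10]}' > next.json && python3 steer.py next.json; python3 - <<'E'
from h import *
s=r.snapshot("wrist"); cv2.imwrite("pics/w2.png",cv2.convertScaleAbs(s["pixels"],alpha=1.2))
np.set_printoptions(precision=1,suppress=True)
q=[485.8,272.6,np.radians(22.5)]
print(project(s,place(q,[(20,90,39),(20,-90,39),(30,90,39),(30,-90,39),(-75,110,10),(-75,-110,10),(75,110,10)])))
E
```

```text
time: 6.0
tool_pos: [451.2, 253.9, 158.2]
tcp_rot: [-180.0, 0.0, 112.3]
ft_force: [0.7, -0.1, -3.7]
finger_gap: 18.7
grip_force: 59.3
[[362.5  68.8]
 [348.  298.7]
 [377.1  68.8]
 [359.9 298.7]
 [228.4  43.4]
 [239.2 300.8]
 [429.2  42.7]]
```

View pics/w2.png

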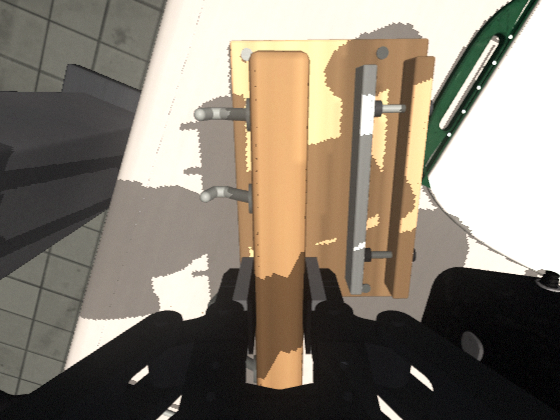

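The wrist view shows the held rail (top corners about (251,52), (308,52), (303,388), (257,388)), the fence (ends at rows 65 and 293), and the bed (left corner (230,41)). I'll crop for finer edges.

```bash
python3 - <<'E'
import cv2
a=cv2.imread("pics/w2.png")
b=cv2.hconcat([cv2.resize(a[30:105,220:440],None,fx=3.6,fy=3.6,interpolation=cv2.INTER_CUBIC)])
c=cv2.resize(a[235:310,220:440],None,fx=3.6,fy=3.6,interpolation=cv2.INTER_CUBIC)
cv2.imwrite("pics/w2c.png",cv2.vconcat([b,c]))
E
```

```text
(no output)
```

View pics/w2c.png

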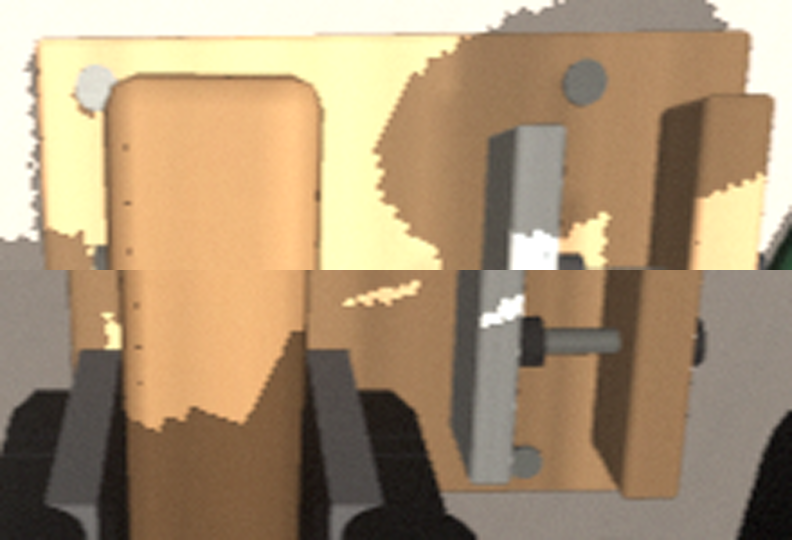

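```bash
cat > m.py <<'E'
from h import *
s=r.snapshot("wrist")
np.set_printoptions(precision=2,suppress=True)
L=[(20,90,39),(30,90,39),(20,-90,39),(30,-90,39),(-75,110,10),(75,110,10),(56,95,38),(70,95,38),(56,-95,38),(70,-95,38)]
uv=np.array([(363.6,65),(377.2,65),(351.1,293.9),(361.9,293.9),(230.6,40.6),(427.8,38.9),(416.4,56.4),(435,56.9),(393.6,298.1),(408.3,298.1)])
j,e=fit(s,L,uv,[485,272,.4]); print("jig",j[:2],np.degrees(j[2]),e.ravel())
t=r.sense()["tool_pos"]
# rail: also top height free
RL=np.array([(10,90),(10,-90),(-10,90),(-10,-90.)]); ruv=np.array([(309.4,51.1),(303.3,388),(249.7,51.1),(257,388.)])
def f(q): return (project(s,place(q,np.c_[RL,np.full(4,q[3])]))-ruv).ravel()
o=least_squares(f,[t[0],t[1],.4,178],x_scale=[100,100,1,100]); k=o.x; print("rail",k,np.degrees(k[2]),o.fun)
c,sn=np.cos(j[2]),np.sin(j[2]); d=k[:2]-j[:2]; print("rail in jig",c*d[0]+sn*d[1],-sn*d[0]+c*d[1],"tcp-rail",t[:2]-k[:2],t)
E
python3 m.py
```

```text
jig [485.82 275.54] 23.05353092109485 [-0.65 -0.56  0.39 -0.76 -0.71  1.82  0.46  1.68 -2.33 -0.03  1.88 -1.13
 -0.53 -0.44  1.43 -1.22 -0.98  1.71  0.95  1.52]
rail [451.16 259.51   0.39 135.94] 22.46134198435343 [-6.34 -0.72 -5.85  0.86  6.35 -0.6   5.84  0.93]
rail in jig -38.172318037772094 -1.1791536654273305 tcp-rail [ 0.14 -5.4 ] [451.29 254.11 158.37]
```

The rail's lower end is hidden by the gripper, so I'll fit its top end and side edges only.

```bash
cat >> m.py <<'E'
z=t[2]+20.4
def f(q):
    P=project(s,place(q,[(10,90,z),(-10,90,z),(10,q[3],z),(-10,q[4],z)])); return (P-[(309.4,51.1),(249.7,51.1),(303.3,310),(256.4,310)]).ravel()
o=least_squares(f,[t[0],t[1],.4,-50,-50],x_scale=[100,100,1,50,50]); k=o.x; print("rail2",k,np.degrees(k[2]),o.fun)
d=k[:2]-j[:2]; print("rail in jig",c*d[0]+sn*d[1],-sn*d[0]+c*d[1],"tcp-rail",t[:2]-k[:2])
print(np.degrees(j[2]))
E
python3 m.py
```

```text
jig [485.87 275.67] 23.059480267424167 [-0.64 -0.55  0.39 -0.75 -0.7   1.78  0.46  1.65 -2.3  -0.01  1.87 -1.11
 -0.54 -0.42  1.41 -1.2  -0.99  1.67  0.94  1.49]
rail [451.18 259.63   0.39 135.99] 22.468547989314533 [-6.34 -0.72 -5.85  0.86  6.35 -0.6   5.84  0.94]
rail in jig -38.198657882400916 -1.1802881191766375 tcp-rail [ 0.11 -5.39] [451.3  254.23 158.41]
rail2 [452.93 255.     0.39  -4.04  -4.  ] 22.42892354622753 [ 1.93 -0.01 -1.91  0.1   1.9   0.04 -1.92  0.05]
rail in jig -38.404827849971994 -6.122251455136823 tcp-rail [-1.63 -0.76]
23.059480267424167
```

```bash
echo '{"ax":[0, 0, 0, 0, 0, 0, 0], "ay":[0, 0, 0, 0, 0, 0, 0], "az":[-0.6, -0.6, -0.6, -0.6, -0.6, -0.6, -0.6], "x":[4, 6, 6, 6, 6, 6, 6], "y":[15, 23, 23, 23, 23, 23, 23], "z":[10, 35, 65, 88, 98, 98, 98], "jaw":[10, 10, 10, 10, 10, 10, 10]}' > next.json && python3 steer.py next.json; python3 -c "
from h import *
import time
s=r.snapshot('wrist'); cv2.imwrite('pics/w3.png',cv2.convertScaleAbs(s['pixels'],alpha=1.2)); print(r.sense()['ft_force'],r.sense()['tool_pos'])"
```

```text
time: 7.02
tool_pos: [471.0, 269.4, 61.6]
tcp_rot: [179.9, -0.0, 113.0]
ft_force: [0.7, 0.3, -2.7]
finger_gap: 19.4
grip_force: 59.2
[ 0.45336003 -0.08012838 -3.93785137] [471.11924247 269.45310952  61.74955967]
```

View pics/w3.png

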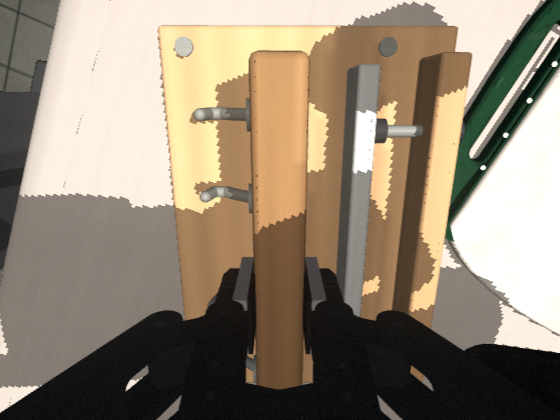

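The rail is over the bed, with its end at row 51 (cols 251–309), and the fence top's end is at (360–379, 65). I'll compare the ends after correcting for height.

```bash
cat >> h.py <<'E'
def back(s,u,z):
    T=np.array(s["pose"]); d=T[:3,:3]@[(u[0]-s["cx"])/s["fx"],-(u[1]-s["cy"])/s["fy"],-1]; return T[:3,3]+d*(z-T[2,3])/d[2]
def tojig(p,j=(485.87,275.67,23.06)):
    a=np.radians(j[2]);c,n=np.cos(a),np.sin(a);x,y=p[0]-j[0],p[1]-j[1]; return np.round([c*x+n*y,-n*x+c*y],1)
E
python3 -c "
from h import *
s=r.snapshot('wrist'); zt=r.sense()['tool_pos'][2]+20.4
for n,u,z in(('rail end back',(308.5,52),zt),('rail end front',(250,52),zt),('fence end',(360.5,65.5),39),('fence end b',(379,65.5),39),('bed corner L',(160,27),10),('bed corner R',(456,27),10),('rail edge row240',(306,240),zt),('fence edge row240',(348,240),39)): print(n,tojig(back(s,u,z)))
print('tcp',tojig(r.sense()['tool_pos']))"
```

```text
rail end back [-5.1 90. ]
rail end front [-23.6  90. ]
fence end [20.9 89.2]
fence end b [28.9 89.2]
bed corner L [-72.8 109.1]
bed corner R [ 73.1 109. ]
rail edge row240 [-4.5 26. ]
fence edge row240 [20.1  7.8]
tcp [-16.    0.1]
```

```bash
echo '{"ax":[0, 0, 0, 0, 0], "ay":[0, 0, 0, 0, 0], "az":[0, 0, 0, 0, 0], "x":[0, 0, 0, 0, 0], "y":[3, 6, 9, 9, 9], "z":[3, 5, 6, 6, 6], "jaw":[10, 10, 10, 10, 10]}' > next.json && python3 steer.py next.json
```

```text
time: 7.75
tool_pos: [478.2, 272.4, 54.7]
tcp_rot: [-179.9, 0.0, 113.0]
ft_force: [-4.8, -2.4, 4.8]
finger_gap: 18.9
grip_force: 61.3
```

```bash
echo '{"ax":[0, 0, 0, 0, 0, 0, 0], "ay":[0, 0, 0, 0, 0, 0, 0], "az":[0, 0, 0, 0, 0, 0, 0], "x":[0, 0, 0, 0, 0, 0, 0], "y":[0, 0, 4, 8, 12, 12, 12], "z":[-1.5, -1.5, -1.5, -1.5, -1.5, -1.5, -1.5], "jaw":[10, 10, 10, 10, 10, 10, 10]}' > next.json && python3 steer.py next.json; python3 -c "
from h import *
print(tojig(r.sense()['tool_pos']))"
```

```text
time: 8.62
tool_pos: [489.4, 277.2, 55.7]
tcp_rot: [-180.0, 0.0, 113.0]
ft_force: [-0.8, -0.2, -2.6]
finger_gap: 18.4
grip_force: 59.4
[3.8 0. ]
```

```bash
echo '{"ax":[0, 0, 0, 0, 0, 0, 0, 0], "ay":[0, 0, 0, 0, 0, 0, 0, 0], "az":[0, 0, 0, 0, 0, 0, 0, 0], "x":[0, 0, 0, 0, 0, 0, 0, 0], "y":[2, 4, 6, 8, 10, 10, 10, 10], "z":[0, 0, 0, 0, 0, 0, 0, 0], "jaw":[10, 10, 10, 10, 10, 10, 10, 10]}' > next.json && python3 steer.py next.json; python3 -c "
from h import *
print(tojig(r.sense()['tool_pos']))"
```

```text
time: 9.62
tool_pos: [498.4, 281.0, 55.7]
tcp_rot: [-180.0, -0.0, 113.0]
ft_force: [-4.2, -1.3, -1.1]
finger_gap: 18.8
grip_force: 60.0
[13.6  0. ]
```

```bash
echo '{"ax":[0, 0, 0, 0, 0, 0, 0], "ay":[0, 0, 0, 0, 0, 0, 0], "az":[0, 0, 0, 0, 0, 0, 0], "x":[0, 0, 0, 0, 0, 0, 0], "y":[2, 4, 6, 6, 6, 6, 6], "z":[0, 0, 0, 0, 0, 0, 0], "jaw":[10, 10, 10, 10, 10, 10, 10]}' > next.json && python3 steer.py next.json; python3 - <<'E'
from h import *
s=r.snapshot("wrist"); cv2.imwrite("pics/w4.png",cv2.resize(cv2.convertScaleAbs(s["pixels"],alpha=1.2),(784,588))); q=r.sense(); print(tojig(q["tool_pos"]),q["ft_force"],q["wrist_torque"])
E
```

```text
time: 10.5
tool_pos: [503.2, 283.1, 55.7]
tcp_rot: [-179.9, 0.0, 113.0]
ft_force: [-7.9, -3.5, 3.8]
finger_gap: 18.7
grip_force: 60.9
[18.8  0. ] [-9.46254468 -2.73421436  2.86820093] [-0.61331643  1.59292622 -0.12990424]
```

View pics/w4.png

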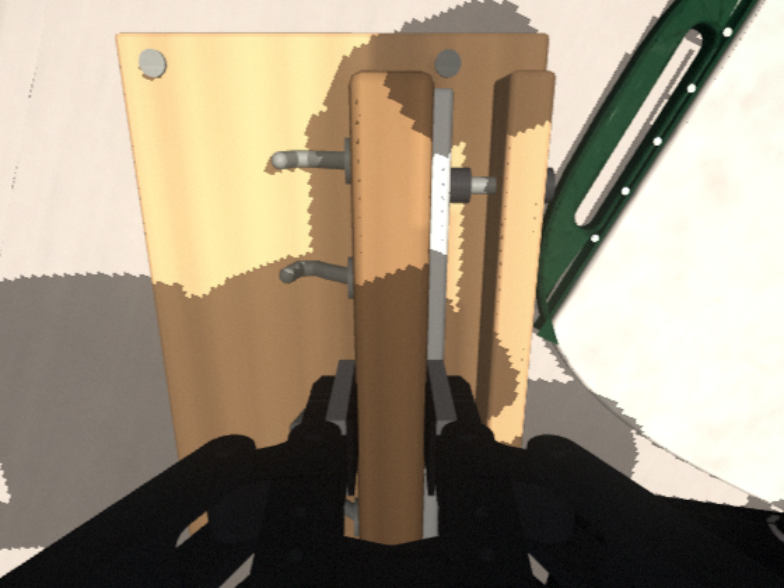

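The rail is flat along the fence. The fence top's back end is at (453,90) in the enlarged view, and the block's near corner is at (508,72). I'll compute the deflection and whether the rail is tilted.

```bash
python3 -c "
from h import *
s=r.snapshot('wrist'); k=1/1.4
for n,u,z in(('fence back',(453,90),39),('fence back lo',(444,330),39),('block front corner',(511,71),38),('block back corner',(554,71),38),('bed L',(117,34),10),('bed R',(548,34),10),('rail back',(433,75),76),('rail front',(350,75),76)): print(n,tojig(back(s,np.array(u)*k,z)))
"
```

```text
fence back [38.9 89.2]
fence back lo [38.6 12.7]
block front corner [55.9 94.5]
block back corner [68.6 94.5]
bed L [-72.8 109.3]
bed R [ 73.8 109.1]
rail back [30.  89.5]
rail front [11.3 89.5]
```

The fence is back 9–10 mm, the ends are level and the rail is square. Now I'll hold.

```bash
for i in 1 2 3 4 5; do echo '{"ax":[0, 0, 0, 0, 0, 0, 0, 0], "ay":[0, 0, 0, 0, 0, 0, 0, 0], "az":[0, 0, 0, 0, 0, 0, 0, 0], "x":[0, 0, 0, 0, 0, 0, 0, 0], "y":[0, 0, 0, 0, 0, 0, 0, 0], "z":[0, 0, 0, 0, 0, 0, 0, 0], "jaw":[10, 10, 10, 10, 10, 10, 10, 10]}' > next.json && python3 steer.py next.json | tr '\n' ' '; echo; done; python3 -c "
from h import *
s=r.snapshot('wrist'); cv2.imwrite('pics/w5.png',s['pixels']); a=cv2.imread('pics/w5.png'); print(tojig(r.sense()['tool_pos']))
print(cv2.absdiff(cv2.convertScaleAbs(a,alpha=1.2),cv2.resize(cv2.imread('pics/w4.png'),(560,420))).mean())"
```

```text
time: 11.6 tool_pos: [503.2, 283.1, 55.7] tcp_rot: [-179.9, 0.0, 113.0] ft_force: [-8.2, -3.6, 3.7] finger_gap: 18.6 grip_force: 60.9 
time: 12.6 tool_pos: [503.1, 283.1, 55.6] tcp_rot: [-179.9, 0.0, 113.0] ft_force: [-8.3, -4.2, 3.1] finger_gap: 18.5 grip_force: 60.9 
time: 13.6 tool_pos: [503.2, 283.1, 55.7] tcp_rot: [-179.9, 0.0, 113.0] ft_force: [-8.6, -3.2, 3.4] finger_gap: 18.8 grip_force: 60.9 
time: 14.6 tool_pos: [503.2, 283.1, 55.6] tcp_rot: [-179.9, 0.0, 113.0] ft_force: [-8.4, -3.7, 3.7] finger_gap: 18.9 grip_force: 60.9 
time: 15.6 tool_pos: [503.1, 283.1, 55.6] tcp_rot: [-179.9, 0.0, 113.0] ft_force: [-8.3, -3.6, 2.6] finger_gap: 18.8 grip_force: 60.9 
[18.8  0. ]
1.8776530612244897
```

```bash
python3 -c "
from bench import r
print(r.hand_in())"
```

```text
the job is handed in; nothing more can be done
None
```

I handed the job in with the gripper still holding the rail square on the bed, hooks away from the fence and ends level within about 1 mm; the fence is pressed back 9–10 mm at about 9 N, held steady for 5 s, but the hand-in gave no verdict.

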